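# Line up tube offcuts by height for a stepped candle stand

## Task

Set out the stepped candle stand for tack-welding: stand the four steel tube offcuts upright on the four round pads of the flat bar, one centred on each pad, rising in order of height from the shortest on the pad next to the red triangular magnet to the tallest on the pad at the other end. Do not knock over the glass jar, and leave all four tubes standing still.

Things in the scene. Friction and masses are not known exactly. Their poses are not given: they have to be found in the camera images.
- square_tube: the shortest offcut: hollow square steel tube standing on end, 50 x 50 mm outside, 4 mm wall, 40 mm tall, about 0.2 kg. Origin at the centre of its lower end, z up along the tube, x and y square to its flat sides
- thin_pipe: the second shortest offcut: thin round steel pipe standing on end, 34 mm outside diameter, 3.5 mm wall, 65 mm tall, about 0.15 kg. Origin at the centre of its lower end, z up along the pipe
- wide_pipe: the second tallest offcut: wide round steel pipe standing on end, 60 mm outside diameter, 4 mm wall, 90 mm tall, about 0.4 kg. Origin at the centre of its lower end, z up along the pipe
- tall_pipe: the tallest offcut: round steel pipe standing on end, 42 mm outside diameter, 3.5 mm wall, 120 mm tall, about 0.35 kg. Origin at the centre of its lower end, z up along the pipe
- pad_1: the first pad of the row, at its left (+y) end: flat round metal disc, 70 mm across and 4 mm thick, fixed on the flat bar (80 mm wide, 8 mm thick); its top is 12 mm above the bench. Origin at the centre of its underside, 8 mm above the bench; z up. The four pads stand in a row along the bar, about 100 mm apart
- pad_2: the second pad from the left (+y): flat round metal disc, 70 mm across and 4 mm thick, fixed on the flat bar (80 mm wide, 8 mm thick); its top is 12 mm above the bench. Origin at the centre of its underside, 8 mm above the bench; z up. 
- pad_3: the third pad from the left (+y): flat round metal disc, 70 mm across and 4 mm thick, fixed on the flat bar (80 mm wide, 8 mm thick); its top is 12 mm above the bench. Origin at the centre of its underside, 8 mm above the bench; z up. 
- pad_4: the last pad of the row, at its right (-y) end: flat round metal disc, 70 mm across and 4 mm thick, fixed on the flat bar (80 mm wide, 8 mm thick); its top is 12 mm above the bench. Origin at the centre of its underside, 8 mm above the bench; z up. 
- magnet: red triangular welding magnet, a flat open triangle of round bar, 76 mm by 62 mm and 16 mm thick, fixed on the flat bar about 85 mm beyond the pad at one end of the row: beyond pad_1 or beyond pad_4, changing from start to start (a small steel screw clamp, 48 mm high above the bench, stands at the other end). Origin near the triangle's middle on its underside, 8 mm above the bench; z up
- jar: small amber glass jar with a steel lid, 50 mm across and 62 mm tall, standing loose on the bench among the offcuts. Origin at the centre of its underside, z up. A steel nut and a small gear (to 60 mm across, 22 mm high) also lie loose between neighbouring offcuts, 75 mm or more away in y; the near and far (-x, +x) sides of each offcut are clear for the fingers
Not all that is in view belongs to the job. What is shaped like the tall_pipe but purple is not meant. What is shaped like the thin_pipe but turquoise is not meant.

How it is judged:
By the outcome, as a careful person would: the job done as asked, in the order asked, and still so for the second after the job is handed in, with the robot touching nothing.
It also fails if it takes over 99 s, if anything falls off the work surface, if the arm or the gripper's body presses on something with over 40 N, if the wrist force passes 120 N, or if a joint passes its speed limit or range.

## Robot

A 6-joint arm with a two-finger parallel gripper is mounted at the origin on the work surface. World frame = base frame: x ahead of the robot, y to its left, z up, the work surface at z = 0. Lengths are in m, angles in degrees, forces in N, time in s.
With the tool pointing down it reaches from about 0.4 to 0.825 m from the base axis. Payload 7 kg.
Tool frame: the origin (TCP) lies midway between the tips of the shut fingers; the grasp point (between the pads) lies r.grip_depth behind it (r.grip_depth is the distance from the TCP to the grasp point, in m); z points along the fingers, y is the line along which they close (so a half turn about z gives the same grasp; the last joint's range is limited). The gripper opens to 88 mm and grips with 3 to 60 N. Pads are 19 mm wide; open, the fingers measure 130 mm over their backs; the gripper's body (78 mm by 193 mm) begins 47 mm behind the grasp point.
Start: joints at [-48.008, 20.546, 0.682, 0, -70.136, -16.507], TCP at [0.29, -0.609, 0.227] pointing down, gripper open.
Joint ranges: [-176.03, 176.03], [-82.01, 121.73], [-58.28, 71.71], [-173.87, 95.51], [-174.79, -0.11], [-173.66, 173.66]. Speed limits (degrees/s): [136.94, 136.94, 172.46, 180, 180, 180].

## Interface

Orientations are given as [roll, pitch, yaw] about the fixed x, y, z axes, in that order (R = Rz(yaw) Ry(pitch) Rx(roll)).
In Python, from plant import r gives the robot as it stands.
- The arm moves only by the shell command python3 -m pendant 'ROWS' [OPENING] [FORCE]. ROWS is a JSON list of rows, 1 to 12 of them, each of 6 numbers: dx, dy, dz in m, then a rotation vector rx, ry, rz in degrees; each row is the pose to reach, as a shift and turn from the pose commanded when the command began, along the tool's axes at that moment; what a row does not reach only later rows make up. A row lasts 1/12 s, in which the tool goes at most 0.0417 m and 7.16 degrees, less where a joint would pass 70% of its speed; a pose out of reach is approached as far as the arm can. OPENING is the finger opening in m, set as the command begins (- or left out keeps the last). The fingers move at their own pace and stop on an object; FORCE is the grip in N (left out, the last holds). Time passes only in rows, so rows that do not move let the fingers close. It prints the time, the measured TCP pose, the force, the opening and the grip force at its end.
- r.get_state(): the state, without advancing time (a new reading comes with each control period).
- r.capture(name): name is "side" or "top"; returns a dict with "frame" (384x512x3 uint8, red, green, blue), "z_map" (384x512 float32, m along the optical axis (not along the pixel's ray), 0 where there is no reading), "fx", "fy", "cx", "cy" (pixels), "cam_to_world" (4x4, takes a point from camera to world coordinates). Camera axes: x right, y down, z forward; pixel columns grow to the right and rows downward; lengths in m; the calibration is good to about 2 mm. A picture is of the moment at which its call begins.
- r.close_job(): hands the job in; it is judged then, once.
The state is a dict: "time_s": time; "joints": joint angles; "qd": joint speeds; "joint_torque": joint torques, N m; "tcp_pos": TCP position; "eef_rot": TCP orientation; "contact_force": force on the tool from outside, world axes, zero at the start; "moment": the same for the moment, N m; "gripper_width": finger opening in m; "gripper_force": force on a finger pad.
Only numpy, scipy, OpenCV 4.12 (cv2) and the standard library are available. Lean on these libraries where they do the work, as an engineer would, in place of code of your own. Each camera call takes 0.05 s, during which the arm holds its last target. There are 200 camera calls.

## Working session

There is one attempt and no reset: what is moved stays moved. The work goes in short steps, Python scripts to look and compute and a shell command to move; the robot and the scene stay as the last step left them, time stands still between calls to the robot, and variables do not carry over. Pictures are saved under pics/ and viewed, at most 14 in all, crops included, and the job is handed in when it is done.

```bash
ls; mkdir -p pics; cat > h.py <<'E'
import numpy as np, cv2
from plant import r
def cap(n):
    c=r.capture(n); np.savez(f'{n}.npz',**c); return c
def load(n): return dict(np.load(f'{n}.npz'))
def save(c,p,box=None,s=1):
    f=c['frame'][:,:,::-1]
    if box: f=f[box[1]:box[3],box[0]:box[2]]
    cv2.imwrite(p,cv2.resize(f,None,fx=s,fy=s,interpolation=cv2.INTER_CUBIC))
def world(c):
    v,u=np.mgrid[:384,:512]; z=c['z_map']
    p=np.stack([(u-c['cx'])/c['fx']*z,(v-c['cy'])/c['fy']*z,z],-1)
    T=c['cam_to_world']; w=p@T[:3,:3].T+T[:3,3]; w[z==0]=np.nan; return w
def ray(c,u,v,h):
    T=c['cam_to_world']; d=T[:3,:3]@np.array([(u-c['cx'])/c['fx'],(v-c['cy'])/c['fy'],1]); o=T[:3,3]
    return o+d*(h-o[2])/d[2]
E
python3 - <<'E'
from h import *
for n in('top','side'):
    c=cap(n); save(c,f'pics/{n}0.png',s=1.5); print(n,c['cam_to_world'].round(3).tolist(),float(c['fx']),(c['z_map']>0).mean())
print(r.get_state(),r.grip_depth)
E
```

```text
pics
top [[-0.002, -0.994, 0.107, 0.421], [-1.0, 0.004, 0.015, -0.042], [-0.016, -0.107, -0.994, 1.113], [0.0, 0.0, 0.0, 1.0]] 401.7134912363054 0.9961954752604166
side [[-0.775, -0.355, 0.523, -0.126], [-0.632, 0.431, -0.644, 0.754], [0.003, -0.83, -0.558, 0.741], [0.0, 0.0, 0.0, 1.0]] 495.7804230179647 0.9960123697916666
{'time_s': 0.1, 'joints': array([-4.80068563e+01,  2.05862484e+01,  6.38934240e-01, -1.62057253e-02,
       -7.01365626e+01, -1.65071957e+01]), 'qd': array([-0.01342369, -0.16907163,  0.10422998,  0.05749683, -0.00284052,
        0.01429512]), 'joint_torque': array([-1.09328197e-03, -5.84163702e+01,  2.93750900e+01,  7.01542899e+00,
        1.01918538e-02, -5.50750144e-05]), 'tcp_pos': array([ 0.29022555, -0.60893409,  0.22573275]), 'eef_rot': array([ 1.79915251e+02, -9.22695678e-03, -1.54519563e+02]), 'contact_force': array([ 0.90019436, -0.04328703,  0.27132347]), 'moment': array([-0.06359721, -0.06042926, -0.03857026]), 'gripper_force': 0.0, 'gripper_width': 0.08779746555038595} 0.0188
```

View pics/top0.png

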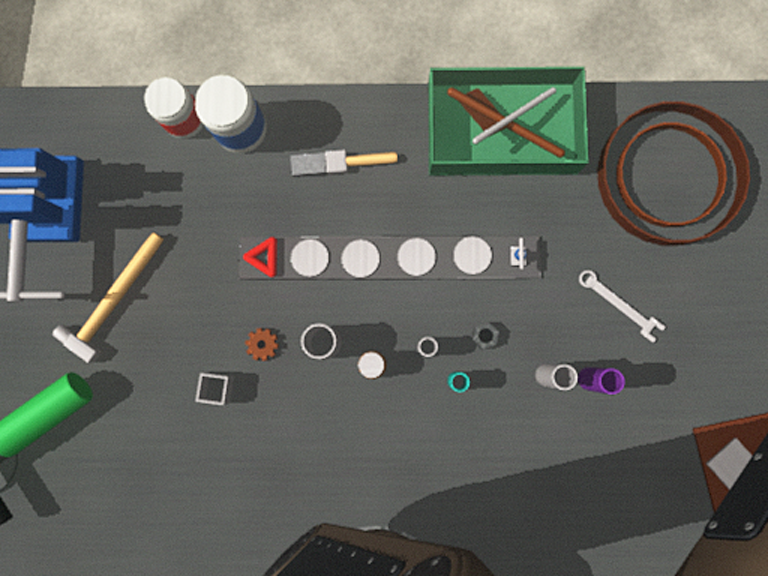

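View pics/side0.png

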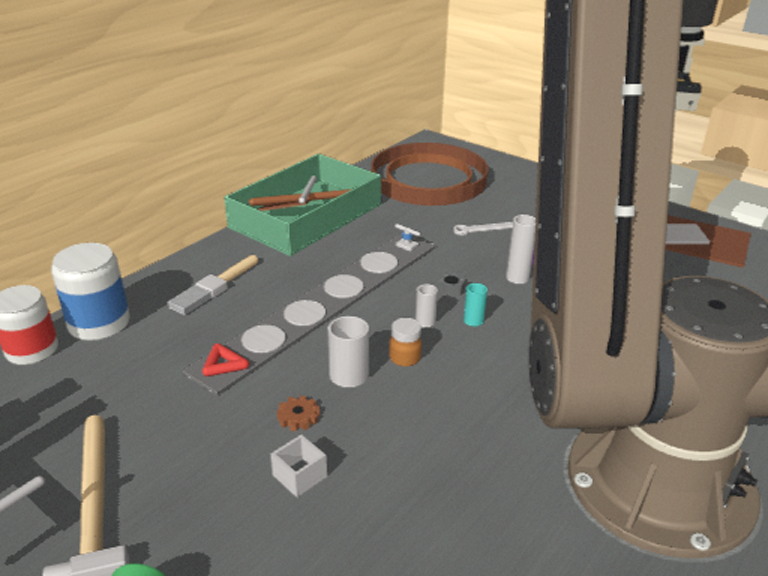

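Top view (1.5x pixels): magnet (262,257) is at the left (+y) end beside pad_1, with the pads at (310,258), (361,258), (417,257) and (473,255), and the clamp at (519,255). The square tube is at (212,389), the wide pipe at (319,341) and the jar at (371,365).
- **Thin pipe candidates:** grey (428,346) and turquoise (460,382). Grey is meant, because turquoise is excluded.
- **Tall pipe candidates:** grey (563,377) and purple (609,381). Grey is meant, because purple is excluded.

I'll confirm both in a crop and measure.

```bash
cat > m.py <<'E'
from h import *
def tops(c,seeds,grey=True,rad=0.05,tol=.006):
    """per seed(xy,h): contour of pixels whose height is near the local top -> enclosing circle"""
    w=world(c); hsv=cv2.cvtColor(c['frame'],cv2.COLOR_RGB2HSV); out={}
    for n,(x,y) in seeds.items():
        near=(np.hypot(w[...,0]-x,w[...,1]-y)<rad)
        if n!='jar': near&=hsv[...,1]<60
        else: near&=w[...,2]>.02
        h=np.nanpercentile(w[...,2][near&(w[...,2]>.004)],97)
        m=(near&(abs(w[...,2]-h)<tol)).astype(np.uint8)
        cs,_=cv2.findContours(m,cv2.RETR_EXTERNAL,cv2.CHAIN_APPROX_NONE)
        k=max(cs,key=lambda k:cv2.contourArea(cv2.convexHull(k)))
        out[n]=(h,k)
    return out
E
python3 - <<'E'
from m import *
c=load('top'); s=load('side')
px=dict(square=(212,389),wide=(319,341),jar=(371,365),thin=(428,346),tall=(565,377),pad1=(310,258),pad2=(361,258),pad3=(417,257),pad4=(473,255),purple=(609,381),turq=(460,382),nut=(486,336),gear=(262,345),clamp=(519,255),magnet=(262,257))
H=dict(square=.04,wide=.09,jar=.062,thin=.065,tall=.12,purple=.12,turq=.065)
seeds={n:ray(c,u/1.5,v/1.5,H.get(n,.012))[:2] for n,(u,v) in px.items()}
for n in('purple','turq','nut','gear','clamp','magnet'): print(n,seeds.pop(n).round(3))
A=tops(c,seeds); B=tops(s,seeds)
def tri(a,b):
    P=[]
    for cc in (c,s):
        T=np.linalg.inv(cc['cam_to_world']); K=np.array([[cc['fx'],0,cc['cx']],[0,cc['fy'],cc['cy']],[0,0,1]]); P.append(K@T[:3])
    X=cv2.triangulatePoints(P[0],P[1],np.array(a,float).reshape(2,1),np.array(b,float).reshape(2,1)).ravel(); return X[:3]/X[3]
cen=lambda k:cv2.fitEllipse(cv2.convexHull(k))[0]
for n in seeds:
    h,k=A[n]; e=cv2.fitEllipse(cv2.convexHull(k)); 
    D=np.mean(e[1])*(c['cam_to_world'][2,3]-h)/c['fx']
    line=[n,'h',round(h,4),'xy',ray(c,*e[0],h).round(4)[:2],'D',round(D,4)]
    if n in B: hb,kb=B[n]; line+=['side h',round(hb,4),ray(s,*cen(kb),hb).round(4)[:2],'tri',tri(e[0],cen(kb)).round(4)]
    print(*line)
h,k=A['square']; q=cv2.minAreaRect(k); b=np.array([ray(c,*p,h)[:2] for p in cv2.boxPoints(q)]); d=np.diff(b,axis=0); print('square',b.mean(0),np.degrees(np.arctan2(d[:,1],d[:,0])),np.hypot(*d.T))
f=np.vstack([cv2.resize(x['frame'][b[1]:b[3],b[0]:b[2],::-1],(780,290)) for x,b in((c,(250,200,450,274)),(s,(250,130,450,204+0)))]); cv2.imwrite('pics/cand.png',f)
E
```

```text
purple [ 0.383 -0.384]
turq [ 0.379 -0.148]
nut [ 0.46  -0.202]
gear [0.445 0.207]
clamp [ 0.609 -0.265]
magnet [0.608 0.21 ]
square h 0.0412 xy [0.3689 0.2868] D 0.0637 side h 0.0429 [0.364  0.2916] tri [0.3683 0.2878 0.037 ]
wide h 0.0914 xy [0.4492 0.0927] D 0.0586 side h 0.0921 [0.446  0.0984] tri [0.4498 0.0936 0.0875]
jar h 0.0642 xy [0.4086 0.005 ] D 0.0439 side h 0.0658 [0.4055 0.0112] tri [0.4091 0.0055 0.0608]
thin h 0.0669 xy [ 0.4393 -0.0927] D 0.0309 side h 0.0672 [ 0.438  -0.0889] tri [ 0.4398 -0.0924  0.0646]
tall h 0.6673 xy [ 0.3428 -0.3013] D 0.0126 side h 0.1216 [ 0.3867 -0.307 ] tri [ 0.3832 -0.561   0.0721]
pad1 h 0.0142 xy [0.6073 0.1208] D 0.0857 side h 0.0164 [0.6015 0.1257] tri [0.6075 0.121  0.0108]
pad2 h 0.0146 xy [0.6078 0.0295] D 0.0789 side h 0.0166 [0.5992 0.0336] tri [0.6066 0.0284 0.0106]
pad3 h 0.0146 xy [ 0.6064 -0.076 ] D 0.0841 side h 0.0171 [ 0.6024 -0.0667] tri [ 0.6085 -0.0751  0.0101]
pad4 h 0.0145 xy [ 0.6066 -0.1748] D 0.0841 side h 0.0168 [ 0.5997 -0.1747] tri [ 0.604  -0.1767  0.0145]
square [0.36695309 0.28759214] [ -6.46127763 -98.09310871 173.25075086] [0.05027874 0.05118199 0.05019998]
```

View pics/cand.png

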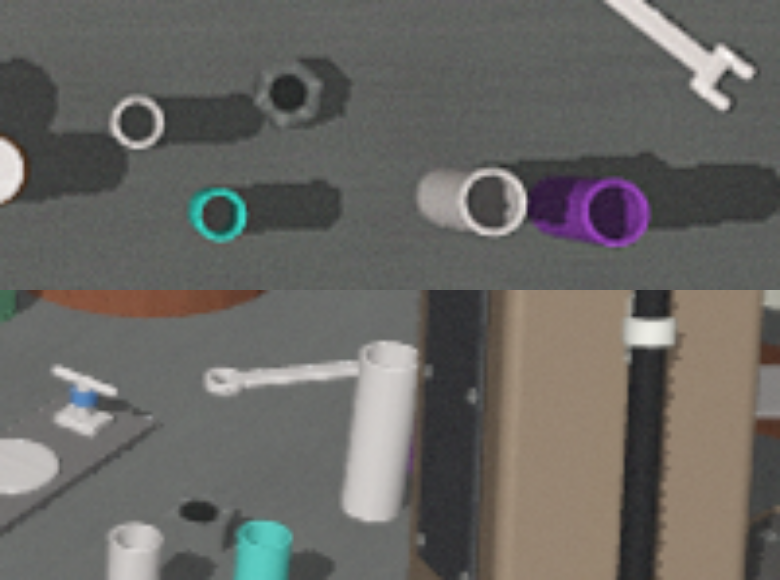

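The crop confirms it: the grey thin pipe is at crop (137,122), separate from the turquoise one at (218,214), and the grey tall pipe at (492,202) stands apart from the purple one at (615,212). Next I refine the pads and the tall pipe with brightness masks.

```bash
cat >> m.py <<'E'
c=s=None
def tri(c,s,a,b):
    P=[]
    for cc in (c,s):
        T=np.linalg.inv(cc['cam_to_world']); K=np.array([[cc['fx'],0,cc['cx']],[0,cc['fy'],cc['cy']],[0,0,1]]); P.append(K@T[:3])
    X=cv2.triangulatePoints(P[0],P[1],np.array(a,float).reshape(2,1),np.array(b,float).reshape(2,1)).ravel(); return X[:3]/X[3]
def blob(c,u,v,R=26,thr=140,hlo=None):
    hsv=cv2.cvtColor(c['frame'],cv2.COLOR_RGB2HSV); m=((hsv[...,2]>thr)&(hsv[...,1]<50))
    if hlo is not None: m&=world(c)[...,2]>hlo
    g=np.zeros_like(m); g[max(v-R,0):v+R,max(u-R,0):u+R]=1
    cs,_=cv2.findContours((m&g).astype(np.uint8),cv2.RETR_EXTERNAL,cv2.CHAIN_APPROX_NONE)
    k=max(cs,key=lambda k:cv2.contourArea(cv2.convexHull(k))); return cv2.fitEllipse(cv2.convexHull(k))
E
python3 - <<'E'
from m import *
c=load('top'); s=load('side')
for n,a,b,h,hl in(('pad1',(207,172),(175,226),.012,None),('pad2',(241,172),(203,209),.012,None),('pad3',(278,171),(229,191),.012,None),('pad4',(315,170),(253,175),.012,None),('tall',(376,251),(349,148),.12,.113)):
    e=blob(c,*a,hlo=hl); f=blob(s,*b,hlo=hl); D=np.array(e[1])*(c['cam_to_world'][2,3]-h)/c['fx']
    print(n,np.round(e[0],1),'D',D.round(4),ray(c,*e[0],h)[:2].round(4),'side',np.round(f[0],1),ray(s,*f[0],h)[:2].round(4),'tri',tri(c,s,e[0],f[0]).round(4))
E
```

```text
pad1 [205.8 170.5] D [0.0689 0.0749] [0.6095 0.1234] side [174.9 225.4] [0.6078 0.1235] tri [0.6091 0.123  0.0112]
pad2 [239.6 171.9] D [0.0686 0.0703] [0.6053 0.0292] side [202.4 208.1] [0.6061 0.029 ] tri [0.6054 0.0294 0.0124]
pad3 [277.1 170.6] D [0.0689 0.0701] [ 0.6081 -0.0748] side [228.4 190.4] [ 0.6086 -0.0746] tri [ 0.6083 -0.0746  0.0121]
pad4 [314.4 169.6] D [0.069  0.0701] [ 0.6105 -0.1782] side [252.  174.4] [ 0.6113 -0.1788] tri [ 0.6105 -0.178   0.0126]
tall [375.9 251.3] D [0.0408 0.042 ] [ 0.3895 -0.3112] side [349.7 147.8] [ 0.3875 -0.3074] tri [ 0.3895 -0.3118  0.1175]
```

```bash
cat > d.py <<'E'
import sys
from h import *
from scipy.spatial.transform import Rotation as Ro
def d(x,y,z,yaw):
    s=r.get_state(); R=Ro.from_euler('xyz',s['eef_rot'],degrees=True)
    v=R.inv().apply(np.array([x,y,z])-s['tcp_pos']); rv=(R.inv()*Ro.from_euler('xyz',[180,0,yaw],degrees=True)).as_rotvec(degrees=True)
    print('shift',v.round(4),'turn',rv.round(2),'rows',round(np.linalg.norm(v)/.0417,1))
if __name__=='__main__': d(*map(float,sys.argv[1:]))
E
python3 d.py .55 -.1 .22 -97
python3 - <<'E'
from m import *
c=load('top'); s=load('side')
for t in (140,160,180,200):
    e=blob(c,207,172,R=24,thr=t); f=blob(s,175,226,thr=t)
    print(t,np.array(e[1])*1.101/c['fx'],ray(c,*e[0],.012)[:2].round(4),ray(s,*f[0],.012)[:2].round(4))
e=cv2.HoughCircles(cv2.cvtColor(c['frame'],cv2.COLOR_RGB2GRAY)[145:198,180:232],cv2.HOUGH_GRADIENT,1,30,param1=100,param2=8,minRadius=11,maxRadius=14)
print(e[0][:2],[ray(c,q[0]+180,q[1]+145,.012)[:2] for q in e[0][:2]])
E
```

```text
shift [-0.4535  0.3477  0.0062] turn [ 8.000e-02  3.000e-02 -5.752e+01] rows 13.7
140 [0.06886302 0.07491718] [0.6095 0.1234] [0.6078 0.1235]
160 [0.06713686 0.06836464] [0.6068 0.1229] [0.6079 0.1234]
180 [0.06573101 0.06740918] [0.6068 0.123 ] [0.6074 0.1234]
200 [0.06402895 0.06680083] [0.6066 0.1228] [0.5987 0.0583]
[[26.5 26.5 12.1]] [array([0.60670127, 0.12147905])]
```

```bash
P='python3 -m pendant'; $P '[[-0.4535,0.3477,0,0,0,-57.5],[-0.4535,0.3477,0,0,0,-57.5],[-0.4535,0.3477,0,0,0,-57.5],[-0.4535,0.3477,0,0,0,-57.5],[-0.4535,0.3477,0,0,0,-57.5],[-0.4535,0.3477,0,0,0,-57.5],[-0.4535,0.3477,0,0,0,-57.5],[-0.4535,0.3477,0,0,0,-57.5],[-0.4535,0.3477,0,0,0,-57.5],[-0.4535,0.3477,0,0,0,-57.5],[-0.4535,0.3477,0,0,0,-57.5],[-0.4535,0.3477,0,0,0,-57.5]]' 0.088 30; python3 d.py .368 .2873 .2 -97
```

```text
time_s: 1.1
tcp_pos: [0.518, -0.1618, 0.2265]
eef_rot: [180.0, 0.0, -97.0]
contact_force: [0.7, -1.0, 0.0]
gripper_width: 0.0877
gripper_force: 0.0
shift [-0.4275  0.2037  0.0266] turn [ 0.01  0.01 -0.01] rows 11.4
```

```bash
P='python3 -m pendant'; $P '[[-0.42,0.2,0.026,0,0,0],[-0.42,0.2,0.026,0,0,0],[-0.42,0.2,0.026,0,0,0],[-0.42,0.2,0.026,0,0,0],[-0.42,0.2,0.026,0,0,0],[-0.42,0.2,0.026,0,0,0],[-0.42,0.2,0.026,0,0,0],[-0.42,0.2,0.026,0,0,0],[-0.42,0.2,0.026,0,0,0],[-0.42,0.2,0.026,0,0,0],[-0.42,0.2,0.026,0,0,0],[-0.42,0.2,0.026,0,0,0]]'; $P '[[0,0,0,0,0,0],[0,0,0,0,0,0],[0,0,0,0,0,0]]'; python3 d.py .368 .2873 .2 -97
```

```text
time_s: 2.1
tcp_pos: [0.369, 0.2818, 0.2003]
eef_rot: [-180.0, 0.0, -96.8]
contact_force: [1.1, 0.4, 0.4]
gripper_width: 0.0873
gripper_force: 0.0
time_s: 2.35
tcp_pos: [0.3704, 0.2766, 0.2004]
eef_rot: [180.0, -0.0, -97.0]
contact_force: [-0.2, -0.2, 0.3]
gripper_width: 0.0879
gripper_force: 0.0
shift [-0.0103  0.0037  0.0003] turn [ 0.02 -0.04 -0.02] rows 0.3
```

```bash
P='python3 -m pendant'; $P '[[-0.0103,0.0037,0.04,0,0,0],[-0.0103,0.0037,0.08,0,0,0],[-0.0103,0.0037,0.115,0,0,0],[-0.0103,0.0037,0.145,0,0,0],[-0.0103,0.0037,0.165,0,0,0],[-0.0103,0.0037,0.18,0,0,0],[-0.0103,0.0037,0.188,0,0,0],[-0.0103,0.0037,0.188,0,0,0],[-0.0103,0.0037,0.188,0,0,0]]'; $P '[[0,0,0,0,0,0],[0,0,0,0,0,0],[0,0,0,0,0,0],[0,0,0,0,0,0],[0,0,0,0,0,0],[0,0,0,0,0,0],[0,0,0,0,0,0],[0,0,0,0,0,0],[0,0,0,0,0,0]]' 0 30;  python3 d.py .368 .2873 .1 -97
```

```text
time_s: 3.1
tcp_pos: [0.3686, 0.2875, 0.0129]
eef_rot: [-180.0, -0.0, -97.1]
contact_force: [1.1, 0.6, -0.1]
gripper_width: 0.0874
gripper_force: 0.0
time_s: 3.85
tcp_pos: [0.368, 0.2881, 0.0127]
eef_rot: [180.0, 0.0, -97.0]
contact_force: [-3.2, 0.9, 4.9]
gripper_width: 0.05
gripper_force: 30.0
shift [ 0.0008 -0.0001 -0.0873] turn [ 0.  0. -0.] rows 2.1
```

```bash
P='python3 -m pendant'; $P '[[0,0,-0.02,0,0,0],[0,0,-0.06,0,0,0],[0,0,-0.1,0,0,0],[0.02,-0.038,-0.1,0,0,-1],[0.04,-0.077,-0.1,0,0,-2],[0.06,-0.115,-0.1,0,0,-3],[0.08,-0.153,-0.1,0,0,-5],[0.1,-0.19,-0.1,0,0,-7],[0.12,-0.23,-0.1,0,0,-7],[0.1345,-0.2573,-0.1,0,0,-7],[0.1345,-0.2573,-0.1,0,0,-7],[0.1345,-0.2573,-0.1,0,0,-7]]'; $P '[[0,0,0,0,0,0],[0,0,0,0,0,0],[0,0,0,0,0,0]]'; python3 d.py .607 .1232 .025 -90
python3 - <<'E'
from h import *
c=cap('top'); s=cap('side'); cv2.imwrite('pics/a.png',np.vstack([cv2.resize(x['frame'][b[1]:b[3],b[0]:b[2],::-1],(520,290)) for x,b in((c,(130,120,310,220)),(s,(100,150,280,250)))]))
E
```

```text
time_s: 4.85
tcp_pos: [0.6078, 0.121, 0.1109]
eef_rot: [179.9, -0.1, -90.2]
contact_force: [-0.8, -0.0, -2.1]
gripper_width: 0.0502
gripper_force: 30.0
time_s: 5.1
tcp_pos: [0.6062, 0.1238, 0.1126]
eef_rot: [180.0, 0.0, -89.9]
contact_force: [0.5, -0.1, -2.4]
gripper_width: 0.0498
gripper_force: 30.0
shift [ 0.0006 -0.0008  0.0876] turn [0.01 0.   0.07] rows 2.1
```

View pics/a.png

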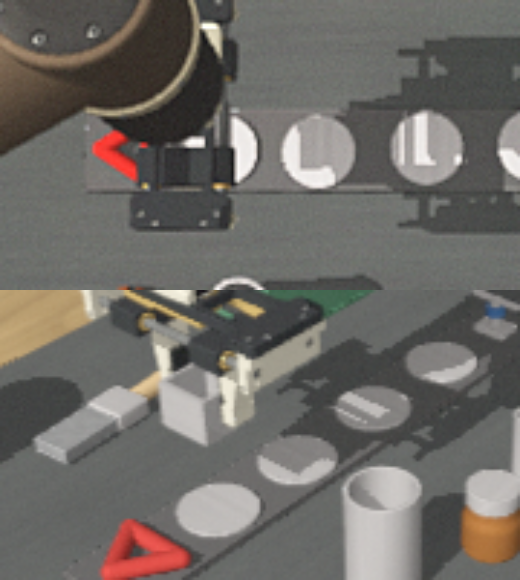

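The square tube hangs level in the gripper, at lower-crop (195,400). I lower it onto pad_1.

```bash
P='python3 -m pendant'; $P '[[0.0006,-0.0008,0.03,0,0,0],[0.0006,-0.0008,0.055,0,0,0],[0.0006,-0.0008,0.07,0,0,0],[0.0006,-0.0008,0.078,0,0,0],[0.0006,-0.0008,0.082,0,0,0],[0.0006,-0.0008,0.085,0,0,0],[0.0006,-0.0008,0.086,0,0,0],[0.0006,-0.0008,0.087,0,0,0],[0.0006,-0.0008,0.088,0,0,0],[0.0006,-0.0008,0.088,0,0,0],[0.0006,-0.0008,0.088,0,0,0]]'; $P '[[0,0,0,0,0,0],[0,0,0,0,0,0],[0,0,0,0,0,0],[0,0,0,0,0,0],[0,0,0,0,0,0],[0,0,-0.01,0,0,0],[0,0,-0.04,0,0,0],[0,0,-0.08,0,0,0],[0,0,-0.12,0,0,0],[0,0,-0.16,0,0,0],[0,0,-0.18,0,0,0],[0,0,-0.18,0,0,0]]' 0.088; python3 d.py .4395 -.0925 .2 -90
```

```text
time_s: 6.12
tcp_pos: [0.6081, 0.1226, 0.0251]
eef_rot: [-180.0, 0.0, -90.0]
contact_force: [-0.7, -0.5, -2.7]
gripper_width: 0.05
gripper_force: 30.0
time_s: 7.12
tcp_pos: [0.6106, 0.1233, 0.2121]
eef_rot: [-179.4, 0.2, -90.0]
contact_force: [0.5, -0.2, 0.8]
gripper_width: 0.0874
gripper_force: 0.0
shift [0.2157 0.1713 0.0096] turn [-0.57  0.2   0.03] rows 6.6
```

```bash
P='python3 -m pendant'; $P '[[0.2157,0.168,0,0,0,0],[0.2157,0.168,0,0,0,0],[0.2157,0.168,0,0,0,0],[0.2157,0.168,0,0,0,0],[0.2157,0.168,0,0,0,0],[0.2157,0.168,0,0,0,0],[0.2157,0.168,0,0,0,0],[0.2157,0.168,0,0,0,0],[0.2157,0.168,0,0,0,0],[0.2157,0.168,0,0,0,0],[0.2157,0.168,0,0,0,0],[0.2157,0.168,0,0,0,0]]'; python3 d.py .4395 -.0925 .028 -90
```

```text
time_s: 8.12
tcp_pos: [0.4403, -0.0925, 0.2045]
eef_rot: [180.0, -0.0, -90.0]
contact_force: [-0.4, 0.1, 0.6]
gripper_width: 0.0875
gripper_force: 0.0
shift [-1.000e-04  8.000e-04  1.765e-01] turn [ 0.02 -0.01  0.04] rows 4.2
```

```bash
P='python3 -m pendant'; $P '[[0,0.0008,0.04,0,0,0],[0,0.0008,0.08,0,0,0],[0,0.0008,0.115,0,0,0],[0,0.0008,0.145,0,0,0],[0,0.0008,0.165,0,0,0],[0,0.0008,0.1765,0,0,0],[0,0.0008,0.1765,0,0,0],[0,0.0008,0.1765,0,0,0]]'; $P '[[0,0,0,0,0,0],[0,0,0,0,0,0],[0,0,0,0,0,0],[0,0,0,0,0,0],[0,0,0,0,0,0],[0,0,0,0,0,0],[0,0,0,0,0,0],[0,0,0,0,0,0],[0,0,0,0,0,0],[0,0,0,0,0,0],[0,0,0,0,0,0]]' 0 30;  python3 d.py .6055 .0293 .128 -90
```

```text
time_s: 8.78
tcp_pos: [0.439, -0.0928, 0.0275]
eef_rot: [179.9, -0.0, -90.0]
contact_force: [0.2, 0.8, -0.1]
gripper_width: 0.0876
gripper_force: 0.0
time_s: 9.7
tcp_pos: [0.4392, -0.0931, 0.0281]
eef_rot: [-180.0, 0.0, -90.0]
contact_force: [0.0, -0.1, 0.3]
gripper_width: 0.0336
gripper_force: 30.0
shift [-0.1225 -0.1663 -0.0998] turn [-0.02  0.   -0.01] rows 5.5
```

```bash
P='python3 -m pendant'; $P '[[0,0,-0.02,0,0,0],[0,0,-0.06,0,0,0],[0,0,-0.1,0,0,0],[-0.02,-0.027,-0.1,0,0,0],[-0.04,-0.055,-0.1,0,0,0],[-0.062,-0.083,-0.1,0,0,0],[-0.082,-0.111,-0.1,0,0,0],[-0.102,-0.139,-0.1,0,0,0],[-0.1225,-0.1663,-0.1,0,0,0],[-0.1225,-0.1663,-0.1,0,0,0],[-0.1225,-0.1663,-0.1,0,0,0],[-0.1225,-0.1663,-0.1,0,0,0]]'; python3 d.py .6055 .0293 .041 -90
```

```text
time_s: 10.7
tcp_pos: [0.6044, 0.0292, 0.127]
eef_rot: [179.9, -0.0, -90.0]
contact_force: [-0.9, 0.5, -1.0]
gripper_width: 0.0341
gripper_force: 30.0
shift [-0.0001 -0.0013  0.086 ] turn [ 0.14 -0.03 -0.02] rows 2.1
```

```bash
P='python3 -m pendant'; $P '[[0,-0.0005,0.03,0,0,0],[0,-0.0005,0.055,0,0,0],[0,-0.0005,0.07,0,0,0],[0,-0.0005,0.078,0,0,0],[0,-0.0005,0.082,0,0,0],[0,-0.0005,0.085,0,0,0],[0,-0.0005,0.086,0,0,0],[0,-0.0005,0.087,0,0,0],[0,-0.0005,0.0875,0,0,0],[0,-0.0005,0.0875,0,0,0],[0,-0.0005,0.0875,0,0,0]]'; $P '[[0,0,0,0,0,0],[0,0,0,0,0,0],[0,0,0,0,0,0],[0,0,0,0,0,0],[0,0,0,0,0,0],[0,0,-0.01,0,0,0],[0,0,-0.04,0,0,0],[0,0,-0.08,0,0,0],[0,0,-0.12,0,0,0],[0,0,-0.16,0,0,0],[0,0,-0.18,0,0,0],[0,0,-0.18,0,0,0]]' 0.088; python3 d.py .449 .093 .22 -90
```

```text
time_s: 11.62
tcp_pos: [0.6061, 0.0294, 0.0411]
eef_rot: [-180.0, 0.0, -90.0]
contact_force: [-0.0, -0.6, -2.3]
gripper_width: 0.0345
gripper_force: 30.0
time_s: 12.62
tcp_pos: [0.6086, 0.0296, 0.228]
eef_rot: [-179.4, 0.1, -90.0]
contact_force: [0.4, -0.4, -1.3]
gripper_width: 0.0877
gripper_force: 0.0
shift [-0.0635  0.1596  0.0065] turn [-0.59  0.11  0.03] rows 4.1
```

```bash
P='python3 -m pendant'; $P '[[-0.0635,0.157,0,0,0,0],[-0.0635,0.157,0,0,0,0],[-0.0635,0.157,0,0,0,0],[-0.0635,0.157,0,0,0,0],[-0.0635,0.157,0,0,0,0],[-0.0635,0.157,0,0,0,0],[-0.0635,0.157,0,0,0,0],[-0.0635,0.157,0,0,0,0],[-0.0635,0.157,0,0,0,0],[-0.0635,0.157,0,0,0,0]]'; python3 d.py .449 .093 .043 -90
python3 - <<'E'
from h import *
c=cap('top'); s=cap('side'); cv2.imwrite('pics/b.png',np.vstack([cv2.resize(x['frame'][b[1]:b[3],b[0]:b[2],::-1],(520,290)) for x,b in((c,(150,120,330,220)),(s,(100,150,280,250)))]))
E
```

```text
time_s: 13.45
tcp_pos: [0.4495, 0.0924, 0.2201]
eef_rot: [180.0, -0.0, -90.1]
contact_force: [-0.2, -0.7, 0.5]
gripper_width: 0.0879
gripper_force: 0.0
shift [-0.0007  0.0003  0.1771] turn [ 0.05 -0.04 -0.09] rows 4.2
```

View pics/b.png

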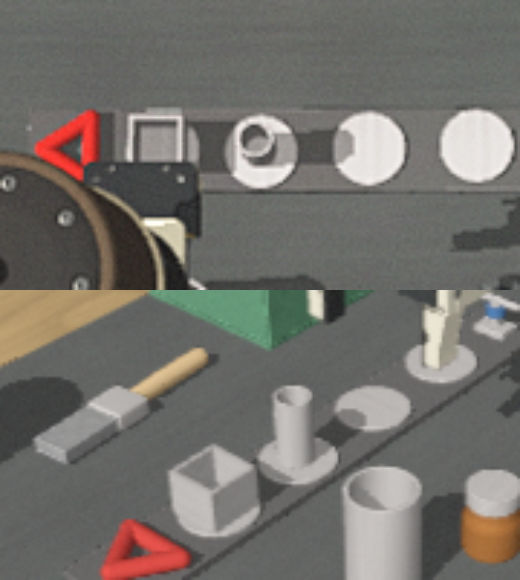

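Both tubes stand on their pads: square at crop (214,490), thin at (293,430). The wide pipe is next.

```bash
P='python3 -m pendant'; $P '[[-0.0005,0.0003,0.04,0,0,0],[-0.0005,0.0003,0.08,0,0,0],[-0.0005,0.0003,0.115,0,0,0],[-0.0005,0.0003,0.145,0,0,0],[-0.0005,0.0003,0.165,0,0,0],[-0.0005,0.0003,0.177,0,0,0],[-0.0005,0.0003,0.177,0,0,0],[-0.0005,0.0003,0.177,0,0,0]]'; $P '[[0,0,0,0,0,0],[0,0,0,0,0,0],[0,0,0,0,0,0],[0,0,0,0,0,0],[0,0,0,0,0,0],[0,0,0,0,0,0],[0,0,0,0,0,0],[0,0,0,0,0,0]]' 0 40;  python3 d.py .6082 -.0747 .163 -90
```

```text
time_s: 14.22
tcp_pos: [0.4485, 0.0929, 0.0431]
eef_rot: [179.9, -0.1, -90.0]
contact_force: [-0.2, -0.1, 0.1]
gripper_width: 0.0876
gripper_force: 0.0
time_s: 14.88
tcp_pos: [0.4491, 0.0937, 0.0443]
eef_rot: [-179.9, 0.0, -90.0]
contact_force: [0.0, -0.2, 8.0]
gripper_width: 0.0601
gripper_force: 40.0
shift [ 0.1683 -0.1592 -0.1186] turn [-0.07  0.04  0.01] rows 6.2
```

```bash
P='python3 -m pendant'; $P '[[0,0,-0.02,0,0,0],[0,0,-0.06,0,0,0],[0,0,-0.1,0,0,0],[0.025,-0.024,-0.12,0,0,0],[0.05,-0.047,-0.12,0,0,0],[0.075,-0.071,-0.12,0,0,0],[0.1,-0.095,-0.12,0,0,0],[0.125,-0.118,-0.12,0,0,0],[0.15,-0.142,-0.12,0,0,0],[0.1683,-0.1592,-0.12,0,0,0],[0.1683,-0.1592,-0.12,0,0,0],[0.1683,-0.1592,-0.12,0,0,0]]'; $P '[[0,0,0,0,0,0],[0,0,0,0,0,0],[0,0,0,0,0,0]]'; python3 d.py .6082 -.0747 .0563 -90
```

```text
time_s: 15.88
tcp_pos: [0.6071, -0.0762, 0.1618]
eef_rot: [179.8, 0.0, -90.2]
contact_force: [0.4, 0.4, -2.7]
gripper_width: 0.0597
gripper_force: 40.0
time_s: 16.13
tcp_pos: [0.6071, -0.0742, 0.1637]
eef_rot: [180.0, 0.0, -90.0]
contact_force: [0.1, 0.6, -3.5]
gripper_width: 0.0603
gripper_force: 40.0
shift [ 0.0005 -0.0012  0.1074] turn [0.01 0.01 0.05] rows 2.6
```

```bash
P='python3 -m pendant'; $P '[[0.0005,-0.0012,0.035,0,0,0],[0.0005,-0.0012,0.065,0,0,0],[0.0005,-0.0012,0.085,0,0,0],[0.0005,-0.0012,0.096,0,0,0],[0.0005,-0.0012,0.102,0,0,0],[0.0005,-0.0012,0.105,0,0,0],[0.0005,-0.0012,0.1065,0,0,0],[0.0005,-0.0012,0.1075,0,0,0],[0.0005,-0.0012,0.108,0,0,0],[0.0005,-0.0012,0.108,0,0,0],[0.0005,-0.0012,0.108,0,0,0]]'; $P '[[0,0,0,0,0,0],[0,0,0,0,0,0],[0,0,0,0,0,0],[0,0,0,0,0,0],[0,0,0,0,0,0],[0,0,-0.01,0,0,0],[0,0,-0.04,0,0,0],[0,0,-0.08,0,0,0],[0,0,-0.12,0,0,0],[0,0,-0.16,0,0,0],[0,0,-0.18,0,0,0],[0,0,-0.18,0,0,0]]' 0.088; python3 d.py .389 -.311 .24 -90
```

```text
time_s: 17.05
tcp_pos: [0.6094, -0.0755, 0.0564]
eef_rot: [-179.9, 0.0, -90.0]
contact_force: [-1.4, -0.5, -2.5]
gripper_width: 0.0602
gripper_force: 40.0
time_s: 18.05
tcp_pos: [0.6116, -0.0757, 0.2431]
eef_rot: [-179.4, 0.0, -90.0]
contact_force: [0.6, -0.3, 1.6]
gripper_width: 0.0873
gripper_force: 0.0
shift [0.2352 0.2227 0.0007] turn [-0.6   0.01  0.03] rows 7.8
```

```bash
P='python3 -m pendant'; $P '[[0.2352,0.22,0,0,0,0],[0.2352,0.22,0,0,0,0],[0.2352,0.22,0,0,0,0],[0.2352,0.22,0,0,0,0],[0.2352,0.22,0,0,0,0],[0.2352,0.22,0,0,0,0],[0.2352,0.22,0,0,0,0],[0.2352,0.22,0,0,0,0],[0.2352,0.22,0,0,0,0],[0.2352,0.22,0,0,0,0],[0.2352,0.22,0,0,0,0],[0.2352,0.22,0,0,0,0]]'; $P '[[0,0,0,0,0,0],[0,0,0,0,0,0]]'; python3 d.py .389 -.311 .071 -90
python3 - <<'E'
from h import *
c=cap('top'); s=cap('side'); cv2.imwrite('pics/c.png',np.vstack([cv2.resize(x['frame'][b[1]:b[3],b[0]:b[2],::-1],(520,290)) for x,b in((c,(300,190,480,290)),(s,(100,150,280,250)))]))
E
```

```text
time_s: 19.05
tcp_pos: [0.3893, -0.3102, 0.2357]
eef_rot: [-180.0, -0.0, -90.0]
contact_force: [-0.3, 0.1, -0.3]
gripper_width: 0.0879
gripper_force: 0.0
time_s: 19.22
tcp_pos: [0.3894, -0.31, 0.2355]
eef_rot: [180.0, 0.0, -89.9]
contact_force: [-0.3, 0.6, -0.3]
gripper_width: 0.0878
gripper_force: 0.0
shift [0.001  0.0004 0.1645] turn [0.02 0.01 0.07] rows 3.9
```

View pics/c.png

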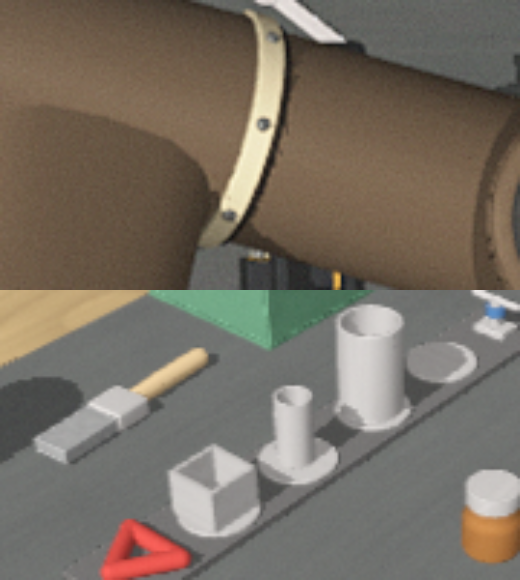

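The wide pipe stands centred on pad_3 at crop (371,365). Now the tall pipe.

```bash
P='python3 -m pendant'; $P '[[0.001,0.0004,0.03,0,0,0],[0.001,0.0004,0.065,0,0,0],[0.001,0.0004,0.1,0,0,0],[0.001,0.0004,0.13,0,0,0],[0.001,0.0004,0.152,0,0,0],[0.001,0.0004,0.1645,0,0,0],[0.001,0.0004,0.1645,0,0,0],[0.001,0.0004,0.1645,0,0,0]]'; $P '[[0,0,0,0,0,0],[0,0,0,0,0,0],[0,0,0,0,0,0],[0,0,0,0,0,0],[0,0,0,0,0,0],[0,0,0,0,0,0],[0,0,0,0,0,0],[0,0,0,0,0,0],[0,0,0,0,0,0],[0,0,0,0,0,0]]' 0 40;  python3 d.py .6108 -.1782 .211 -90
```

```text
time_s: 19.98
tcp_pos: [0.3884, -0.3115, 0.0707]
eef_rot: [179.9, 0.0, -90.0]
contact_force: [0.1, -0.0, 0.1]
gripper_width: 0.0875
gripper_force: 0.0
time_s: 20.82
tcp_pos: [0.3885, -0.3117, 0.0711]
eef_rot: [-180.0, -0.0, -90.0]
contact_force: [-0.2, -0.3, 1.3]
gripper_width: 0.0407
gripper_force: 39.9
shift [-0.1335 -0.2223 -0.1399] turn [-0.01 -0.01 -0.01] rows 7.1
```

```bash
P='python3 -m pendant'; $P '[[0,0,-0.02,0,0,0],[0,0,-0.06,0,0,0],[0,0,-0.1,0,0,0],[0,0,-0.14,0,0,0],[-0.019,-0.032,-0.14,0,0,0],[-0.038,-0.064,-0.14,0,0,0],[-0.058,-0.096,-0.14,0,0,0],[-0.077,-0.128,-0.14,0,0,0],[-0.096,-0.16,-0.14,0,0,0],[-0.115,-0.192,-0.14,0,0,0],[-0.1335,-0.2223,-0.14,0,0,0],[-0.1335,-0.2223,-0.14,0,0,0]]'; $P '[[0,0,0,0,0,0],[0,0,0,0,0,0],[0,0,0,0,0,0],[0,0,0,0,0,0]]'; python3 d.py .6105 -.1782 .0831 -90
python3 - <<'E'
from h import *
s=cap('side'); save(s,'pics/d.png',(180,80,400,250),3)
E
```

```text
time_s: 21.82
tcp_pos: [0.615, -0.1749, 0.2089]
eef_rot: [180.0, 0.0, -89.8]
contact_force: [1.5, -0.9, -3.1]
gripper_width: 0.0407
gripper_force: 39.9
time_s: 22.15
tcp_pos: [0.6098, -0.1788, 0.2111]
eef_rot: [180.0, 0.0, -90.1]
contact_force: [0.0, 0.0, -3.2]
gripper_width: 0.0409
gripper_force: 39.9
shift [-0.0006 -0.0007  0.128 ] turn [ 0.02  0.   -0.07] rows 3.1
```

View pics/d.png

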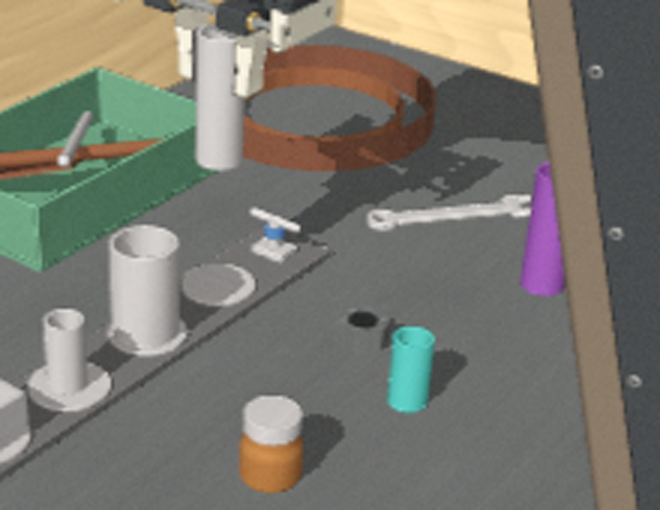

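The tall pipe hangs upright at crop (220,100), the jar stands at (271,440), and pad_4 at (218,285) is clear. Lowering.

```bash
P='python3 -m pendant'; $P '[[-0.0006,-0.0007,0.035,0,0,0],[-0.0006,-0.0007,0.07,0,0,0],[-0.0006,-0.0007,0.095,0,0,0],[-0.0006,-0.0007,0.112,0,0,0],[-0.0006,-0.0007,0.121,0,0,0],[-0.0006,-0.0007,0.125,0,0,0],[-0.0006,-0.0007,0.127,0,0,0],[-0.0006,-0.0007,0.128,0,0,0],[-0.0006,-0.0007,0.1285,0,0,0],[-0.0006,-0.0007,0.1285,0,0,0],[-0.0006,-0.0007,0.1285,0,0,0],[-0.0006,-0.0007,0.1285,0,0,0]]'; $P '[[0,0,0,0,0,0],[0,0,0,0,0,0],[0,0,0,0,0,0],[0,0,0,0,0,0],[0,0,0,0,0,0],[0,0,0,0,0,0],[0,0,-0.01,0,0,0],[0,0,-0.04,0,0,0],[0,0,-0.08,0,0,0],[0,0,-0.12,0,0,0],[0,0,-0.15,0,0,0],[0,0,-0.15,0,0,0]]' 0.088; $P '[[0.03,0.04,0,0,0,0],[0.06,0.08,0,0,0,0],[0.09,0.12,0,0,0,0],[0.12,0.15,0,0,0,0],[0.15,0.17,0,0,0,0],[0.19,0.19,0,0,0,0],[0.22,0.2,0,0,0,0],[0.25,0.2,0,0,0,0],[0.28,0.2,0,0,0,0],[0.3,0.2,0,0,0,0],[0.3,0.2,0,0,0,0],[0.3,0.2,0,0,0,0]]'
python3 - <<'E'
from h import *
c=cap('top');s=cap('side'); cv2.imwrite('pics/e.png',np.vstack([cv2.resize(x['frame'][b[1]:b[3],b[0]:b[2],::-1],(600,290)) for x,b in((c,(140,110,380,226)),(s,(110,110,330,216+30)))]))
E
```

```text
time_s: 23.2
tcp_pos: [0.6118, -0.1776, 0.0833]
eef_rot: [-179.9, -0.0, -90.0]
contact_force: [-0.3, 0.3, -2.8]
gripper_width: 0.0408
gripper_force: 39.9
time_s: 24.2
tcp_pos: [0.6147, -0.1786, 0.2417]
eef_rot: [-179.3, -0.1, -90.0]
contact_force: [0.8, -0.6, 1.2]
gripper_width: 0.0875
gripper_force: 0.0
time_s: 25.2
tcp_pos: [0.4107, -0.4786, 0.2324]
eef_rot: [180.0, 0.0, -90.1]
contact_force: [-0.3, 0.6, 0.2]
gripper_width: 0.0879
gripper_force: 0.0
```

View pics/e.png

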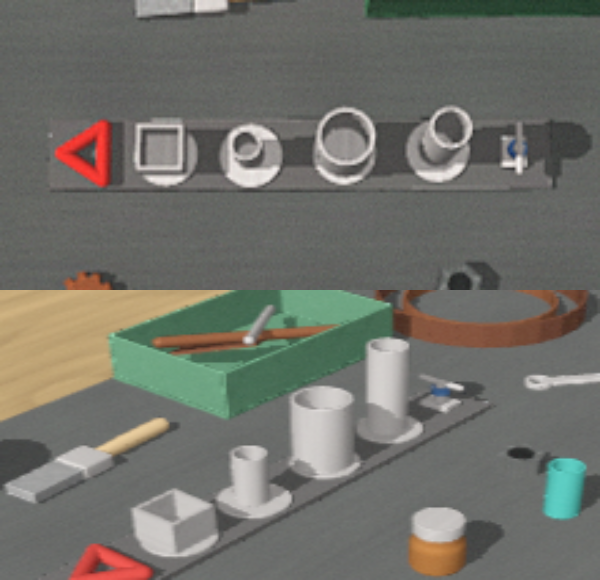

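All four stand in the right order. Now a check on how well each is centred.

```bash
python3 - <<'E'
from m import *
c=load('top'); s=load('side')
pads=dict(square=(.607,.1232,.052),thin=(.6055,.0293,.077),wide=(.6082,-.0747,.102),tall=(.6107,-.1783,.132))
def cen(cam,n):
    x,y,h=pads[n]; w=world(cam); near=(np.hypot(w[...,0]-x,w[...,1]-y)<.045)&(abs(w[...,2]-h-.0015)<.006)
    cs,_=cv2.findContours(near.astype(np.uint8),cv2.RETR_EXTERNAL,cv2.CHAIN_APPROX_NONE)
    k=cv2.convexHull(max(cs,key=lambda k:cv2.contourArea(cv2.convexHull(k))))
    return cv2.minAreaRect(k)[0] if n=='square' else cv2.fitEllipse(k)[0]
for n,(x,y,h) in pads.items():
    a,b=cen(c,n),cen(s,n)
    print(n,'top',((ray(c,*a,h)[:2]-[x,y])*1e3).round(1),'side',((ray(s,*b,h)[:2]-[x,y])*1e3).round(1),'mm  tri',tri(c,s,a,b).round(4))
E
```

```text
square top [-0.2 -0.8] side [-0.3  1. ] mm  tri [0.6075 0.123  0.0508]
thin top [-0.8 -1.1] side [-0.8  2.2] mm  tri [0.606  0.0291 0.0751]
wide top [ 0.3 -0.9] side [-0.7  1.5] mm  tri [ 0.6091 -0.0754  0.1004]
tall top [0.7 0.2] side [-0.6  2. ] mm  tri [ 0.6117 -0.1783  0.1307]
```

All four are centred to about 1 mm and their heights match, so I'm handing in.

```bash
python3 -c "
from plant import r
print(r.close_job())"
```

```text
the job is handed in; nothing more can be done
None
```

The job is handed in: square tube, thin pipe, wide pipe and tall pipe stand on pads 1 to 4, shortest next to the magnet, each centred within about 1 to 2 mm; the jar is still upright, and it took about 25 s.

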